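# Slide the dripper board out over the carafe and hold it level

## Robot

A 6-joint arm with a two-finger parallel gripper is mounted at the origin on the work surface. World frame = base frame: x ahead of the robot, y to its left, z up, the work surface at z = 0. Lengths are in m, angles in rad, forces in N, time in s.
With the tool pointing down it reaches from about 0.425 to 0.95 m from the base axis. Payload 3.5 kg.
Tool frame: the origin (TCP) lies midway between the tips of the shut fingers; the grasp point (between the pads) lies grasp_offset behind it (grasp_offset is the distance from the TCP to the grasp point, in m); z points along the fingers, y is the direction in which the jaws open and shut (so a half turn about z gives the same grasp; the last joint's range is limited). The gripper opens to 85 mm and grips with 20 to 120 N. Pads are 22 mm wide; open, the fingers measure 114 mm over their backs; the gripper's body (76 mm by 85 mm) begins 54 mm behind the grasp point. The pads swing forward as they close: fully open they stand 13 mm farther back than shut.
Start: joints at [1.13, 0.286, 1.577, -0, 1.279, -0.15], TCP at [0.193, 0.647, 0.231] pointing down, gripper open.
Joint ranges: [-2.77, 2.77], [-0.9, 2.22], [0.21, 2.48], [-1.53, 4.67], [0.24, 2.81], [-2.84, 2.84]. Speed limits (rad/s): [2.79, 2.79, 3.14, 3.14, 3.14, 3.14].

## Interface

Orientations are given as a unit quaternion [x, y, z, w].
In Python, from plant import * gives the robot as it stands.
- The arm moves only by the tool jog_arm, never from a script. Its argument "targets" is text: rows parted by semicolons, each of 7 numbers parted by spaces: the shift along the world's x, y, z in mm, then the turn, a rotation vector about the world's x, y, z in degrees, then the gripper's target within -1 to 1 (fully open at 1, half-way at 0, shut at -1). A call has 1 to 10 rows; each row shifts and turns the pose as measured when the row begins; what a row does not reach is not made up. A row lasts 1/12 s, in which the tool goes at most 41.7 mm and 7.16 degrees, less where a joint would pass 70% of its speed; a pose out of reach is approached as far as the arm can. A call with a gripper value outside its range is refused whole. The fingers move at their own pace and stop on an object; "force" is the grip in N (left out, the last holds). Time passes only in rows, so rows that do not move let the fingers close. It gives the time, the measured TCP pose, the force and the opening at its end, in the units of the state.
- get_state(): the state, without advancing time (a new reading comes with each control period).
- read_camera(name): name is "scene" or "top" or "wrist"; returns a dict with "pixels" (384x512x3 uint8, blue, green, red), "mtx" (3x3 intrinsics, pixels), "dist_coeffs" ([k1, k2, p1, p2, k3] as OpenCV has them; the pictures are not rectified), "world_from_camera" (4x4, takes a point from camera to world coordinates). Camera axes: x right, y up, looking along -z (the intrinsics and any distortion apply to the point x, -y, -z); pixel columns grow to the right and rows downward; lengths in m; the calibration is good to about 2 mm. A picture is of the moment at which its call begins. There is no depth.
- sign_off(): hands the job in, once; it reports no verdict.
Trained networks look in a picture, given as the dict that the camera call returned (one of the last four; its "shot" number tells which), for a name from the list of things; names that differ only in an ending like _2 or _b are one class to them, and where a whole thing is asked for, a point or a joint stands for the part that bears it (a point fixed in the world has none). Each returns a list of dicts, best first, with "p" (0 to 1); they miss things now and then, are a little off and sometimes report something else, mostly with a low value. They report only what shows in the picture. A call takes as long as a camera call. They do not tell look-alikes from the thing itself.
- spot_in(target, picture): "uv" ([column, row] in pixels, amid what is visible of it).
- silhouettes(target, picture): "mask" (384x512 bool, what is visible of it) and "uv" ([column, row] in pixels, amid what is visible of it).
- mark_of(target, picture): "uv" ([column, row] in pixels: a listed point, or the origin of a listed thing).
The state is a dict: "time": time; "qpos": joint angles; "dq": joint speeds; "joint_efforts": joint torques, N m; "eef_pos": TCP position; "tcp_rot": TCP orientation; "contact_force": force on the tool from outside, world axes, zero at the start; "wrist_torque": the same for the moment, N m; "opening": opening from 0.0 (shut) to 1.0 (fully open).
Only numpy, scipy, OpenCV 4.12 (cv2) and the standard library are available. Lean on these libraries where they do the work, as an engineer would, in place of code of your own. Each camera call takes 0.05 s, during which the arm holds its last target.

## Task

Make the pour-over ready: slide the wooden dripper board out along the top of its plywood stand, past the stand's edge, until the coffee dripper is centred over the mouth of the carafe, without lifting the board off the stand or letting it tip. Out there most of its weight hangs past the edge, so do not let go: finish with the gripper still holding the board, level and still, on the stand. Leave the carafe, kettle, grinder, glass and bowl where they stand.

Things in the scene. Friction and masses are not known exactly. Their poses are not given: they have to be found in the camera images.
- stand: Fixed plywood stand (riser) with a flat smooth top: 160 (x) x 260 (y) x 150 (z) mm. Origin: centre of its underside, on the table. Its +y axis is the outward direction, towards the carafe; z up.
- stand_edge (a point): Middle of the stand's outer top edge, 150 mm above the table; axes as the stand's.
- board: Loose dark wooden board flat on the stand, 100 (x) x 360 (y) x 12 (z) mm, about 0.6 kg in all; ordinary wood friction. Origin: centre of its underside; +y to its outer, dripper end, z up. Fixed on it: a white ceramic dripper (cone 112 mm across at the rim, top 88 mm above the underside) centred at y = +125 mm, and a grip at the rear. Centre of mass about y = +49 mm.
- grip (a point): On the board's raised grip, an upright wooden block 24 (x) x 70 (y) x 45 (z) mm at y = -145 mm of the board, centred across it; this point is in its middle, 27 mm above the board's top face (18 mm below the block's top). It can be pinched from above across its 24 mm; the board extends 38 mm to either side. Axes as the board's.
- outlet (a point): Centre of the dripper's outlet, in the board's underside at y = +125 mm of the board. This is the point to bring over the carafe's mouth.
- scale: Fixed flat kitchen scale 130 x 150 x 22 mm on the table beyond the stand's edge, under the carafe. Origin: centre of its underside.
- carafe: Loose open glass carafe, 98 mm high, 104 mm across its belly, with a black neck band and a black handle (in its +x direction, out to 80 mm from its axis), standing on the scale. Origin: centre of its underside, 22 mm above the table.
- carafe_rim (a point): Centre of the carafe's mouth (68 mm inside diameter), at its rim, 120 mm above the table, so 30 mm lower than the stand's top.
- grinder: Bystander: hand coffee grinder with a crank, 56 mm across, 190 mm high. Origin: centre of its underside.
- glass: Bystander: drinking glass, 76 mm across, 95 mm high. Origin: centre of its underside.
- bowl: Bystander: white bowl, 120 mm across, 50 mm high. Origin: centre of its underside.
- kettle: Bystander: black kettle, 150 mm across its foot, 175 mm high, with spout (its +x, out to 130 mm) and handle (its +y, out to 135 mm). Origin: centre of its underside.
Mind the look-alikes: they are no part of the job. Leave any pink look-alike of the carafe alone.

How it is judged:
At the end, for the whole second after the job is handed in: Outlet within 12 mm horizontally of the carafe mouth's centre; board level within 3.4 degrees, still, on the stand's edge (within 6 mm, over 0.5 N), held by the fingers (over 1 N), not touching the carafe; carafe upright and within 20 mm of its start (horizontal distance between outlet and carafe_rim below 0.012 m and angle between board's own z axis and vertical below 0.06 rad and z of stand_edge in the frame of board above -0.006 m and contact force between the fingers and board above 1 N and contact force between board and stand above 0.5 N and contact force between board and carafe below 0.1 N and linear speed of board below 0.02 m/s and angle between carafe's own z axis and vertical below 0.1 rad and distance of carafe from where it was at the start of the episode below 0.02 m); the arm keeps its last pose, push and grip.
It fails at once if the board tips (more than 0.12 rad) (angle between board's own z axis and vertical above 0.12 rad).
It fails at once if the board is lifted off the stand (its middle more than 15 mm above the stand's top) (z of board in the frame of stand_edge above 0.015 m).
It fails at once if the carafe is knocked (moved over 20 mm) (distance of carafe from where it was at the start of the episode above 0.02 m).
It fails at once if a bystander is disturbed (moved over 30 mm) (distance of any of grinder, glass, bowl, kettle from where it was at the start of the episode above 0.03 m).
It also fails if it takes over 35 s, if anything falls off the work surface, if the arm or the gripper's body presses on something with over 40 N, if the wrist force passes 120 N, or if a joint passes its speed limit or range.

## Working session

There is one attempt and no reset: what is moved stays moved. The work goes in short steps, Python scripts to look and compute and a tool call to move; the robot and the scene stay as the last step left them, time stands still between calls to the robot, and variables do not carry over. Pictures are saved under pics/ and viewed, and the job is handed in when it is done.

Besides the shell and the picture viewer there is one more tool, called after "Call:" as name(argument=value, ...), one argument or row to a line, values as JSON. jog_arm: Moves the arm, as the interface text tells. Its arguments: {"type":"object","properties":{"targets":{"type":"string"},"force":{"type":"number"}},"required":["targets"]}

```bash
mkdir -p pics; cat > h.py <<'E'
from plant import *
import numpy as np, cv2
def ray(pic,uv):
    K=np.array(pic["mtx"],float);d=np.array(pic["dist_coeffs"],float);T=np.array(pic["world_from_camera"])
    p=cv2.undistortPoints(np.array([[uv]],float),K,d)[0,0]
    return T[:3,3],T[:3,:3]@np.array([p[0],-p[1],-1.])
def atz(pic,uv,z):
    o,r=ray(pic,uv);return o+r*(z-o[2])/r[2]
def proj(pic,P):
    T=np.array(pic["world_from_camera"]);c=(np.array(P)-T[:3,3])@T[:3,:3]
    c=c*[1,-1,-1]
    return cv2.projectPoints(c.reshape(-1,1,3),np.zeros(3),np.zeros(3),np.array(pic["mtx"],float),np.array(pic["dist_coeffs"],float))[0][:,0]
E
python3 - <<'E'
from h import *
s=get_state();print(s)
Z=dict(grip=.189,outlet=.15,carafe_rim=.12,stand_edge=.15,board=.15,carafe=.022,scale=0,kettle=0,grinder=0,glass=0,bowl=0)
for n in ["scene","top"]:
    p=read_camera(n);cv2.imwrite(f"pics/{n}0.png",p["pixels"])
    for t,z in Z.items():
        for r in mark_of(t,p)[:3]: print(n,t,round(r["p"],2),np.round(r["uv"],1),np.round(atz(p,r["uv"],z),4))
E
```

```text
{'time': 0.0, 'qpos': array([ 1.13002246e+00,  2.87194425e-01,  1.57817314e+00, -1.06713744e-05,
        1.27857706e+00, -1.49993530e-01]), 'dq': array([-0.00072756, -0.00046701, -0.00140633, -0.00057132, -0.00039084,
        0.00026863]), 'joint_efforts': array([-3.88968547e-04, -4.05980659e+01, -2.92627412e+01, -1.18944104e-04,
        5.53507707e-03,  2.31837141e-06]), 'eef_pos': array([0.19321177, 0.64607799, 0.22993008]), 'tcp_rot': array([ 1.44876864e-01,  9.89448994e-01, -1.12654416e-03, -3.37452029e-04]), 'contact_force': array([ 0.08663193, -0.02994691, -0.03755524]), 'wrist_torque': array([-0.00938767,  0.02914712, -0.06668928]), 'opening': 1.003700824294728}
scene grip 0.6 [275.3 219.9] [0.5869 0.265  0.189 ]
scene grip 0.57 [192.4 103. ] [ 0.4659 -0.2043  0.189 ]
scene outlet 0.91 [240.8 161.4] [0.4985 0.0462 0.15  ]
scene carafe_rim 0.83 [248.7 283.2] [0.7439 0.3214 0.12  ]
scene carafe_rim 0.69 [273.1 205.3] [0.5271 0.2071 0.12  ]
scene carafe_rim 0.69 [316.9 171.5] [0.3462 0.2217 0.12  ]
scene stand_edge 0.87 [244.1 170.1] [0.5138 0.0754 0.15  ]
scene board 0.93 [216. 
[... 533 characters left out ...]
utlet 0.4 [222.6 210.5] [0.515  0.1976 0.15  ]
top carafe_rim 0.83 [216.  209.4] [0.5185 0.216  0.12  ]
top carafe_rim 0.67 [216.5 288.5] [0.3254 0.2172 0.12  ]
top carafe_rim 0.57 [175.7 128. ] [0.7235 0.3144 0.12  ]
top board 0.7 [338.3 223.2] [ 0.4794 -0.0797  0.15  ]
top carafe 0.97 [225.  209.6] [0.5194 0.2005 0.022 ]
top carafe 0.9 [180.9 134.6] [0.726  0.3182 0.022 ]
top carafe 0.88 [220.7 280.4] [0.3304 0.2146 0.022 ]
top scale 0.32 [339.  224.7] [ 0.4724 -0.1113  0.    ]
top kettle 0.97 [ 95.  222.5] [0.4906 0.5594 0.    ]
top grinder 0.86 [319.6 152. ] [ 0.6753 -0.0632  0.    ]
top glass 0.58 [266.1 144.8] [0.6978 0.0854 0.    ]
top bowl 0.57 [389.5 162.9] [ 0.6416 -0.2583  0.    ]
```

View pics/scene0.png

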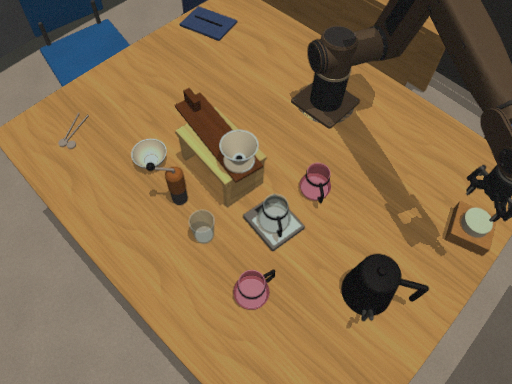

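View pics/top0.png

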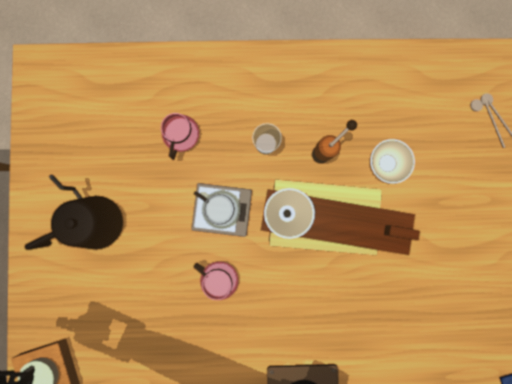

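The carafe is the clear one at about (220,210) in the top view, on the scale; the two pink ones are decoys. The board's dripper is at (288,213) and its grip at about (400,231). I'll check the rim and dripper by overlay.

```bash
cat > ov.py <<'E'
from h import *
def circ(c,r,z,n=60):
    a=np.linspace(0,2*np.pi,n);return np.c_[c[0]+r*np.cos(a),c[1]+r*np.sin(a),np.full(n,z)]
def draw(p,curves,box,name,f=5):
    u0,v0,u1,v1=box
    im=cv2.resize(p["pixels"][v0:v1,u0:u1],None,fx=f,fy=f,interpolation=cv2.INTER_CUBIC)
    for P,col in curves:
        q=(proj(p,P)-[u0,v0]+.5)*f
        cv2.polylines(im,[q.round().astype(int)],False,col,1)
    cv2.imwrite(name,im)
def rectw(o,yaw,x0,x1,y0,y1,z):
    c,s=np.cos(yaw),np.sin(yaw);P=np.array([[x0,y0],[x1,y0],[x1,y1],[x0,y1],[x0,y0]])
    return np.c_[o[0]+c*P[:,0]-s*P[:,1],o[1]+s*P[:,0]+c*P[:,1],np.full(5,z)]
E
python3 - <<'E'
from ov import *
rim=(.5185,.216);out=np.array((.507,.0463));yaw=-np.arctan2(.049,.264)
b=out-0.125*np.array([-np.sin(yaw),np.cos(yaw)])
ed=(.5138,.0754);sy=-np.radians(4.9)
C=[(circ(rim,.034,.12),(0,0,255)),(circ(out,.056,.238),(255,0,0)),(rectw(b,yaw,-.05,.05,-.18,.18,.162),(0,255,0)),(rectw(b,yaw,-.012,.012,-.18,-.11,.207),(255,255,0)),(rectw(ed,sy,-.08,.08,-.26,0,.15),(255,0,255))]
for n,box in (("top",(190,165,430,265)),("scene",(165,85,325,235))):
    p=read_camera(n);draw(p,C,box,f"pics/ov_{n}.png",3 if n=="top" else 3)
E
```

```text
(no output)
```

View pics/ov_top.png

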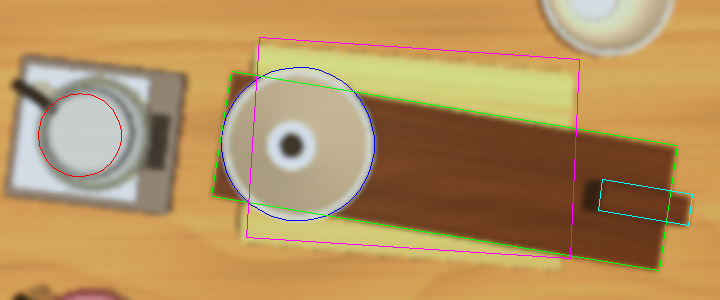

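View pics/ov_scene.png

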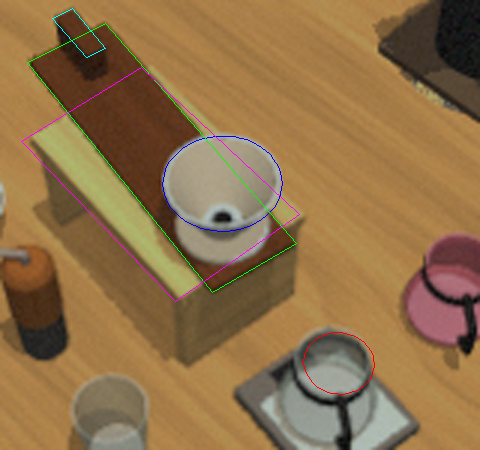

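```bash
python3 - <<'E'
from ov import *
ims=[]
for n,box in (("top",(188,180,258,240)),("scene",(240,190,310,250))):
    p=read_camera(n)
    for k,rim in enumerate([None,(.5185,.216),(.520,.210),(.527,.207)]):
        C=[] if rim is None else [(circ(rim,.034,.12),(0,0,255)),(circ(rim,.052,.06),(0,255,0))]
        draw(p,C,box,f"pics/t.png",5);ims.append(cv2.imread("pics/t.png"))
    for t in ("scale","carafe"):
        for r in silhouettes(t,p):
            if box[0]<r["uv"][0]<box[2] and box[1]<r["uv"][1]<box[3]:
                m=r["mask"];ys,xs=np.where(m);print(n,t,r["p"],xs.min(),xs.max(),ys.min(),ys.max(),m.sum())
a=[cv2.resize(i,(266,228)) for i in ims]
cv2.imwrite("pics/car.png",np.vstack([np.hstack(a[:3]),np.hstack(a[4:7])]))
cv2.imwrite("pics/carT.png",np.hstack(ims[::4]))
E
```

```text
top carafe 0.56 194 239 190 229 1274
scene scale 0.57 243 304 202 249 934
scene carafe 0.6 257 290 193 234 1011
```

View pics/car.png

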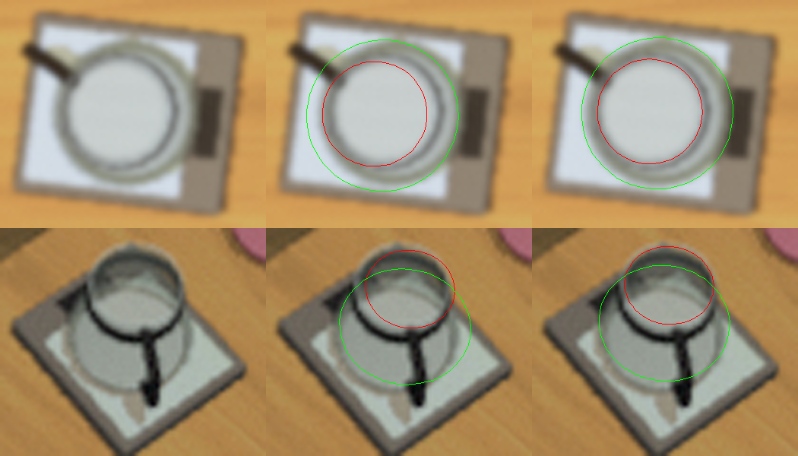

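View pics/carT.png

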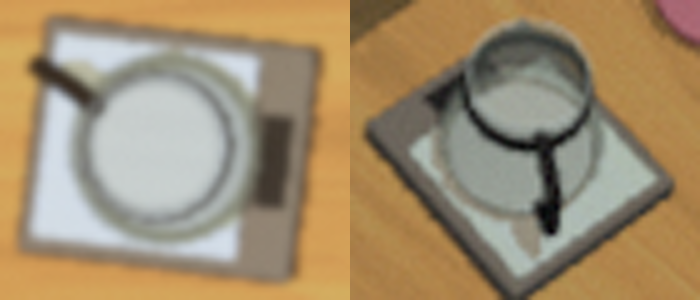

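```bash
python3 - <<'E'
import plant
from plant import *
print(grasp_offset if 'grasp_offset' in dir(plant) else [x for x in dir(plant) if x[0]!='_'])
E
```

```text
0.0187
```

Call:
jog_arm(
  targets="0 0 35 0 0 0 1;0 0 35 0 0 0 1;10 -10 20 0 0 -5 1;30 -25 0 0 0 -5 1;30 -25 0 0 0 -5 1;30 -25 0 0 0 -5 1;28 -30 0 0 0 -5 1;25 -32 0 0 0 -5 1",
)

```text
time: 2.27
eef_pos: [0.3444, 0.498, 0.3246]
tcp_rot: [0.4, 0.916, 0.002, -0.002]
contact_force: [0.2, -0.1, 0.1]
opening: 1.002
```

Call:
jog_arm(
  targets="17 -33 0 0 0 -4 1;17 -33 0 0 0 -4 1;17 -33 0 0 0 -4 1;17 -33 0 0 0 -4 1;17 -33 0 0 0 -4 1;17 -33 0 0 0 -4 1;17 -33 0 0 0 -4 1;17 -33 0 0 0 -4 1;12 -36 0 0 0 -4 1;2 -38 0 0 0 -4 1",
)

```text
time: 3.1
eef_pos: [0.5024, 0.1425, 0.3268]
tcp_rot: [0.703, 0.711, 0.005, 0.001]
contact_force: [0.6, 0.3, -0.4]
opening: 1.003
```

Call:
jog_arm(
  targets="0 -40 0 0 0 -2 1;0 -40 0 0 0 -2 1;0 -40 0 0 0 -2 1;0 -40 0 0 0 -2 1;-2 -40 0 0 0 -2 1;-5 -40 0 0 0 -2 1;-8 -38 0 0 0 -2 1;-8 -38 0 0 0 0 1",
)

```text
time: 3.77
eef_pos: [0.4773, -0.1872, 0.3288]
tcp_rot: [0.789, 0.615, 0.007, 0.005]
contact_force: [1.3, -0.2, -0.7]
opening: 1.001
```

Call:
jog_arm(
  targets="-18 -28 0 0 1 3.6 1;-2 -4 0 0 0 0 1;0 0 0 0 0 0 1",
)

```text
time: 4.02
eef_pos: [0.4541, -0.2276, 0.3289]
tcp_rot: [0.772, 0.636, -0.001, -0.0]
contact_force: [0.3, 0.9, -0.2]
opening: 0.998
```

```bash
cat > st.py <<'E'
from ov import *
from scipy.spatial.transform import Rotation as R
def st():
    s=get_state();M=R.from_quat(s["tcp_rot"]).as_matrix()
    print("t",s["time"],"p",np.round(s["eef_pos"],4),"yang",np.round(np.degrees(np.arctan2(M[1,1],M[0,1])),2),"z",np.round(M[:,2],4),"F",np.round(s["contact_force"],1),"T",np.round(s["wrist_torque"],2),"op",round(s["opening"],3))
    return s
E
python3 - <<'E'
from st import *
st()
p=read_camera("wrist")
g=mark_of("grip",p);print(g[0]["p"],atz(p,g[0]["uv"],.189)) if g else print("no")
out=np.array((.507,.0463));yaw=-np.arctan2(.049,.264)
b=out-0.125*np.array([-np.sin(yaw),np.cos(yaw)])
draw(p,[(rectw(b,yaw,-.05,.05,-.18,.18,.162),(0,255,0)),(rectw(b,yaw,-.012,.012,-.18,-.11,.207),(255,255,0))],(0,0,512,384),"pics/w1.png",1)
E
```

```text
t 4.0167 p [ 0.4541 -0.2276  0.3289] yang -10.98 z [-0.002  -0.0011 -1.    ] F [ 0.3  0.9 -0.2] T [-0.01 -0.01 -0.02] op 0.998
0.77 [ 0.45325971 -0.21791544  0.189     ]
```

View pics/w1.png

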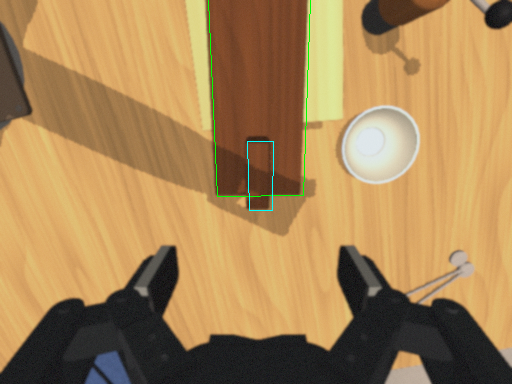

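Call:
jog_arm(
  targets="3 9 -38 0 0 0.4 1;0 0 -38 0 0 0 1;0 0 -38 0 0 0 1;0 0 -30 0 0 0 1;0 0 -10 0 0 0 1;0 0 0 0 0 0 1",
)

```text
time: 4.62
eef_pos: [0.4626, -0.208, 0.1753]
tcp_rot: [0.765, 0.644, 0.002, 0.006]
contact_force: [-0.3, 0.2, -0.5]
opening: 0.995
```

```bash
python3 - <<'E'
from st import *
st()
p=read_camera("wrist");cv2.imwrite("pics/w2.png",p["pixels"])
E
```

```text
t 4.6167 p [ 0.4626 -0.208   0.1753] yang -9.83 z [ 0.0109 -0.0057 -0.9999] F [-0.3  0.2 -0.5] T [-0.01 -0.03  0.01] op 0.995
```

View pics/w2.png

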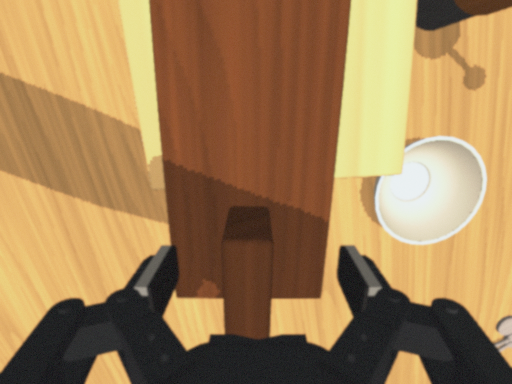

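Call:
jog_arm(
  targets="-5 -9 -4 0.3 0.6 -0.6 1;0 0 0 0 0 0 1;0 0 0 0 0 0 1",
)

```text
time: 4.92
eef_pos: [0.4609, -0.2185, 0.1778]
tcp_rot: [0.768, 0.641, 0.001, 0.005]
contact_force: [-1.0, 0.1, 0.7]
opening: 0.997
```

```bash
python3 - <<'E'
from st import *
st()
E
```

```text
t 4.9167 p [ 0.4609 -0.2185  0.1778] yang -10.33 z [ 0.0076 -0.006  -1.    ] F [-1.   0.1  0.7] T [-0.02  0.03  0.01] op 0.997
```

Call:
jog_arm(
  targets="-3 0 -6 0.3 0.4 -0.2 1;-1 0 -3 0 0 0 1;0 0 0 0 0 0 1;0 0 0 0 0 0 1",
)

```text
time: 5.25
eef_pos: [0.4587, -0.2211, 0.1729]
tcp_rot: [0.77, 0.638, 0.001, 0.005]
contact_force: [-0.5, -0.6, 0.7]
opening: 1.0
```

```bash
python3 - <<'E'
from st import *
st()
E
```

```text
t 5.25 p [ 0.4587 -0.2211  0.1729] yang -10.65 z [ 0.0073 -0.0056 -1.    ] F [-0.5 -0.6  0.7] T [ 0.01 -0.05 -0.01] op 1.0
```

Call:
jog_arm(
  targets="-1 2 -1 0.4 0.6 0.1 1;0 0 0 0 0 0 -1;0 0 0 0 0 0 -1;0 0 0 0 0 0 -1;0 0 0 0 0 0 -1;0 0 0 0 0 0 -1;0 0 0 0 0 0 -1;0 0 0 0 0 0 -1;0 0 0 0 0 0 -1;0 0 0 0 0 0 -1",
  force=100,
)

```text
time: 6.08
eef_pos: [0.4575, -0.2191, 0.1725]
tcp_rot: [0.769, 0.64, -0.001, -0.002]
contact_force: [-0.6, -1.7, 0.6]
opening: 0.269
```

```bash
cat > look.py <<'E'
from st import *
import sys
def look(tag):
    st()
    for n in ("top","scene"):
        p=read_camera(n);cv2.imwrite(f"pics/{n}_{tag}.png",p["pixels"])
        for t,z in (("outlet",.15),("grip",.189),("carafe_rim",.12),("board",.15)):
            for r in mark_of(t,p)[:3]:
                w=atz(p,r["uv"],z)
                print(n,t,round(r["p"],2),np.round(r["uv"],1),np.round(w[:2],4))
look(sys.argv[1])
E
python3 look.py g
```

```text
t 6.0833 p [ 0.4575 -0.2191  0.1725] yang -10.44 z [-0.0041  0.0011 -1.    ] F [-0.6 -1.7  0.6] T [-0.01 -0.01  0.15] op 0.269
top outlet 0.71 [282.6 211.5] [0.51   0.0537]
top outlet 0.7 [219.6 210.6] [0.5149 0.2047]
top grip 0.82 [403.4 231.2] [ 0.4587 -0.223 ]
top grip 0.41 [320.7 152.9] [ 0.6445 -0.0357]
top carafe_rim 0.93 [174.7 126.5] [0.7273 0.3168]
top carafe_rim 0.73 [215.8 286.8] [0.3296 0.2188]
top carafe_rim 0.6 [217.3 210.5] [0.5157 0.2128]
top board 0.56 [341.8 223.3] [ 0.479  -0.0881]
scene outlet 0.91 [240.2 163.4] [0.5049 0.0501]
scene grip 0.91 [193.7  99.2] [ 0.4521 -0.2138]
scene grip 0.44 [151.5 159.5] [ 0.6959 -0.1233]
scene carafe_rim 0.95 [275.  201.7] [0.5144 0.2029]
scene carafe_rim 0.95 [249.4 281.7] [0.7397 0.3198]
scene carafe_rim 0.87 [317.3 173.1] [0.3498 0.2264]
scene board 0.67 [214.9 138.7] [ 0.4944 -0.0718]
```

Call:
jog_arm(
  targets="0.5 6 0 0 0 0 -1;1 10 0 0 0 0 -1;1 10 0 0 0 0 -1;1 10 0 0 0 0 -1",
)

```text
time: 6.92
eef_pos: [0.4612, -0.1836, 0.1726]
tcp_rot: [0.77, 0.638, -0.002, -0.0]
contact_force: [0.6, -4.0, 0.3]
opening: 0.267
```

```bash
python3 -c "
from st import *
st()"
```

```text
t 6.9167 p [ 0.4612 -0.1836  0.1726] yang -10.76 z [-0.0036 -0.0025 -1.    ] F [ 0.6 -4.   0.3] T [-0.17  0.05 -0.03] op 0.267
```

Call:
jog_arm(
  targets="1 10 0 0.1 0 0.1 -1;1 10 0 0 0 0 -1;1 10 0 0 0 0 -1;1 10 0 0 0 0 -1;1 10 0 0 0 0 -1",
)

```text
time: 7.33
eef_pos: [0.4666, -0.1277, 0.1732]
tcp_rot: [0.769, 0.639, -0.002, 0.0]
contact_force: [0.5, -3.6, 0.8]
opening: 0.266
```

```bash
python3 -c "
from st import *
st()"
```

```text
t 7.3333 p [ 0.4666 -0.1277  0.1732] yang -10.55 z [-0.0031 -0.003  -1.    ] F [ 0.5 -3.6  0.8] T [-0.46  0.05 -0.1 ] op 0.266
```

Call:
jog_arm(
  targets="0.5 10 -0.7 0.2 0 0 -1;0.5 10 -0.3 0 0 0 -1;1 10 -0.2 0 0 0 -1",
)

```text
time: 7.58
eef_pos: [0.4691, -0.0947, 0.1728]
tcp_rot: [0.769, 0.64, -0.001, -0.0]
contact_force: [-0.3, -3.2, 1.9]
opening: 0.266
```

```bash
python3 look.py m
```

```text
t 7.5833 p [ 0.4691 -0.0947  0.1728] yang -10.46 z [-0.0023 -0.0015 -1.    ] F [-0.3 -3.2  1.9] T [-0.5   0.24 -0.01] op 0.266
top outlet 0.75 [234.2 209.9] [0.5159 0.1697]
top grip 0.79 [346.3 226.1] [ 0.4731 -0.0903]
top grip 0.17 [216.8 209.3] [0.5174 0.208 ]
top carafe_rim 0.72 [215.5 204.7] [0.5301 0.2171]
top carafe_rim 0.65 [174.5 125.3] [0.7303 0.3173]
top carafe_rim 0.61 [216.9 287.1] [0.3288 0.2162]
top board 0.8 [288.  217.2] [0.4961 0.041 ]
top board 0.68 [346.8 225.5] [ 0.4735 -0.1   ]
scene outlet 0.68 [266.3 193. ] [0.5249 0.1761]
scene grip 0.79 [217.8 124.1] [ 0.4688 -0.083 ]
scene grip 0.24 [245.6 171.1] [0.5319 0.0994]
scene grip 0.23 [222.2 168. ] [0.5715 0.0445]
scene carafe_rim 0.93 [250.2 280.9] [0.7366 0.3198]
scene carafe_rim 0.69 [316.8 172.1] [0.3481 0.2229]
scene carafe_rim 0.57 [265.5 191.1] [0.5077 0.1585]
scene board 0.8 [243.9 161.9] [0.4932 0.0541]
```

View pics/scene_m.png

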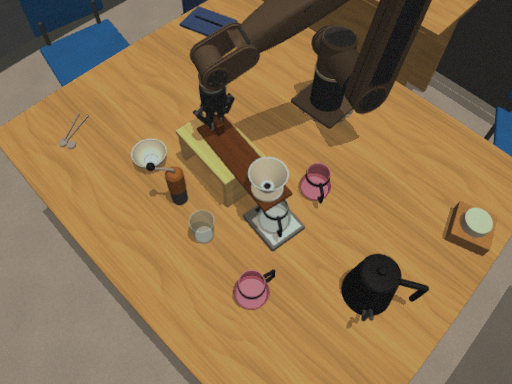

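Call:
jog_arm(
  targets="0.5 10 -0.3 0.1 0 0 -1;1 10 -0.3 0 0 0 -1;1 9 -0.3 0 0 0 -1;0 0 0 0 0 0 -1;0 0 0 0 0 0 -1",
)

```text
time: 8.5
eef_pos: [0.4724, -0.0718, 0.1746]
tcp_rot: [0.769, 0.639, -0.005, 0.005]
contact_force: [-0.1, -2.3, 3.1]
opening: 0.265
```

```bash
python3 look.py n
```

```text
t 8.5 p [ 0.4724 -0.0718  0.1746] yang -10.59 z [-0.0018 -0.0138 -0.9999] F [-0.1 -2.3  3.1] T [-0.13  0.22 -0.03] op 0.265
top outlet 0.95 [221.4 206.6] [0.5244 0.2003]
top grip 0.67 [340.5 224.7] [ 0.4766 -0.0769]
top grip 0.44 [265.9 144.2] [0.667  0.0919]
top carafe_rim 0.86 [176.2 128.2] [0.7229 0.3131]
top carafe_rim 0.84 [215.3 287.5] [0.3279 0.2201]
top board 0.86 [280.6 217.4] [0.4959 0.0588]
scene outlet 0.67 [274.1 196.2] [0.5169 0.1991]
scene grip 0.9 [220.9 127.5] [ 0.4714 -0.0665]
scene carafe_rim 0.83 [275.  204.8] [0.522  0.2099]
scene carafe_rim 0.77 [319.  171.2] [0.3407 0.2256]
scene carafe_rim 0.57 [250.6 281.9] [0.7379 0.3225]
scene board 0.76 [246.5 166.9] [0.5006 0.0724]
```

Call:
jog_arm(
  targets="0 9 -2 0.7 0 0.1 -1;0 9 -1.5 0.4 0 0 -1;0 2 -0.7 0.2 0 0 -1;0 1 -0.7 0.2 0 0 -1",
)

```text
time: 9.33
eef_pos: [0.4739, -0.0565, 0.1729]
tcp_rot: [0.768, 0.641, -0.0, 0.001]
contact_force: [-0.5, -3.0, 4.3]
opening: 0.268
```

```bash
python3 -c "
from st import *
st()"
```

```text
t 9.3333 p [ 0.4739 -0.0565  0.1729] yang -10.3 z [ 0.001  -0.0021 -1.    ] F [-0.5 -3.   4.3] T [-0.39  0.57  0.17] op 0.268
```

```bash
python3 look.py f; python3 - <<'E'
from st import *
s=st();yaw=np.radians(-10.3);d=np.array([-np.sin(yaw),np.cos(yaw)])
out=s["eef_pos"][:2]+.27*d;b=out-.125*d;print(out)
C=[(circ(out,.056,.238),(255,0,0)),(rectw(b,yaw,-.05,.05,-.18,.18,.162),(0,255,0)),(circ((.521,.209),.052,.06),(0,0,255)),(circ((.521,.209),.034,.12),(0,0,255))]
ims=[]
for n,box in (("top",(180,165,310,265)),("scene",(215,140,315,255))):
    p=read_camera(n);draw(p,C,box,"pics/t.png",4);ims.append(cv2.imread("pics/t.png"))
    draw(p,[],box,"pics/t.png",4);cv2.imwrite(f"pics/fin_{n}.png",np.hstack([cv2.resize(i,None,fx=.75,fy=.75) for i in (ims[-1],cv2.imread("pics/t.png"))]))
st()
E
```

```text
t 9.3333 p [ 0.4739 -0.0565  0.1729] yang -10.3 z [ 0.001  -0.0021 -1.    ] F [-0.5 -3.   4.3] T [-0.39  0.57  0.17] op 0.268
top outlet 0.69 [217.2 208.3] [0.5205 0.2104]
top outlet 0.39 [ 96.5 217.5] [0.5035 0.4996]
top grip 0.96 [330.5 227.9] [ 0.4697 -0.0535]
top carafe_rim 0.72 [216.1 285.7] [0.3322 0.2181]
top carafe_rim 0.66 [175.2 128.2] [0.723  0.3156]
top board 0.67 [272.5 215.8] [0.5001 0.0782]
scene outlet 0.82 [274.8 199.7] [0.524  0.2084]
scene grip 0.89 [223.9 132.1] [ 0.4773 -0.047 ]
scene grip 0.45 [275.6 205.3] [0.5537 0.2354]
scene carafe_rim 0.95 [249.9 283.1] [0.7415 0.3235]
scene carafe_rim 0.73 [273.5 204.2] [0.5236 0.2055]
scene carafe_rim 0.68 [315.4 170.6] [0.3469 0.2164]
scene board 0.95 [251.1 169.2] [0.4969 0.0878]
scene board 0.58 [204.5 231.7] [0.7325 0.1413]
scene board 0.21 [178.6 197.2] [0.7114 0.0087]
t 9.8333 p [ 0.4738 -0.0565  0.1727] yang -10.34 z [ 9.0e-04 -1.4e-03 -1.0e+00] F [ 0.3 -4.6  5.4] T [-0.43  0.64  0.22] op 0.271
[0.52209571 0.20913181]
t 9.9333 p [ 0.4738 -0.0565  0.1727] yang -10.33 z [ 8.0e-04 -1.4e-03 -1.0e+00] F [-1.3 -4.   6.3] T [-0.44  0.63  0.16] op 0.264
```

View pics/fin_top.png

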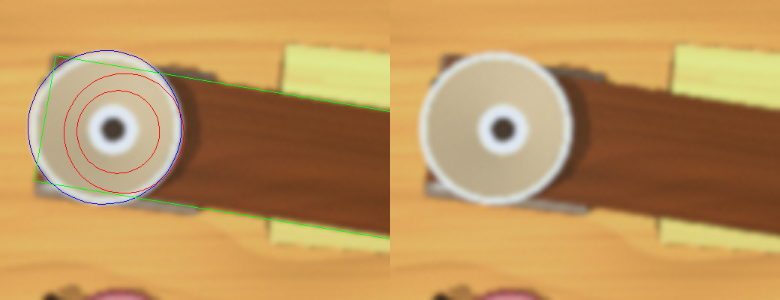

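View pics/fin_scene.png

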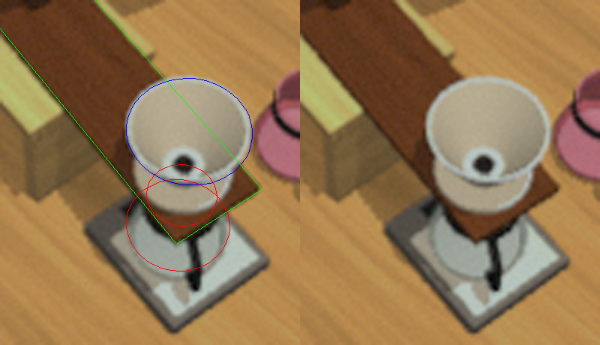

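```bash
python3 -c "
from st import *
st();print(sign_off());st()"
```

```text
t 9.9333 p [ 0.4738 -0.0565  0.1727] yang -10.33 z [ 8.0e-04 -1.4e-03 -1.0e+00] F [-1.3 -4.   6.3] T [-0.44  0.63  0.16] op 0.264
the job is handed in; nothing more can be done
None
the job is handed in; nothing more can be done
```

I gripped the board by its rear block at 100 N and slid it about 163 mm out along the stand. I handed the job in at 9.9 s with the gripper still holding it.

- **Centring:** the arm's pose puts the outlet at about (0.522, 0.209). I put the carafe mouth at about (0.521, 0.209), so the offset is 1–2 mm, with perhaps 3–4 mm of uncertainty from measuring the rim.
- **Level and still:** the tool was within 0.1° of vertical. It moved about 0.2 mm in the last half second, pushing the grip down with about 6 N. The board outlines predicted from the arm's pose matched both camera views. The contact forces between board, stand and carafe cannot be read directly, so I did not check them.
- **Droop on the way:** at one stop under load the tool sagged about 0.8° and rose 2 mm. I corrected this before the final position.
- **Disagreements:** single network readings of the carafe rim scattered by up to about 10 mm. I settled its position with outlines drawn over both views; the average of the readings agreed with it.
- **Other objects:** I saw no contact with the bystanders and the carafe appeared unmoved, but I did not measure the bystanders again at the end.

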